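# Seat the yellow filter module in the third gap of the rack

## Robot

A 6-joint arm with a two-finger parallel gripper is mounted at the origin on the work surface. World frame = base frame: x ahead of the robot, y to its left, z up, the work surface at z = 0. Lengths are in m, angles in rad, forces in N, time in s.
With the tool pointing down it reaches from about 0.425 to 0.95 m from the base axis. Payload 3.5 kg.
Tool frame: the origin (TCP) lies at the very end of the fingers, on their centre line; the grasp point (between the pads) lies 19 mm behind it; z points along the fingers, y is the line along which they close (so a half turn about z gives the same grasp; the last joint's range is limited). The gripper opens to 85 mm and grips with 20 to 120 N. Pads are 22 mm wide; open, the fingers measure 114 mm over their backs; the gripper's body (76 mm by 85 mm) begins 54 mm behind the grasp point. The pads swing forward as they close: fully open they stand 13 mm farther back than shut.
Start: joints at [-1.46, 0.286, 1.577, -0, 1.279, -0.15], TCP at [0.174, -0.652, 0.197] pointing down, gripper open.
Joint ranges: [-2.77, 2.77], [-0.9, 2.22], [0.21, 2.48], [-1.53, 4.67], [0.24, 2.81], [-2.84, 2.84]. Speed limits (rad/s): [2.79, 2.79, 3.14, 3.14, 3.14, 3.14].

## Interface

Orientations are given as a unit quaternion [x, y, z, w].
In Python, from plant import ctrl gives the robot as it stands.
- The arm moves only by the tool carry_out, never from a script. Its argument "deltas" is one flat list of numbers, 6 for each row, row after row: the shift along the tool's x, y, z in m, then the turn, a rotation vector about the tool's x, y, z in rad. A call has 1 to 5 rows; each row is the pose to reach, as a shift and turn from the pose commanded when the call began, along the tool's axes at that moment; what a row does not reach only later rows make up. A row lasts 1/8 s, in which the tool goes at most 62.5 mm and 10.7 degrees, less where a joint would pass 70% of its speed; a pose out of reach is approached as far as the arm can. A call with a gripper value outside its range is refused whole. "grip" is the opening in per cent of the stroke, from 0 (shut) to 100 (fully open), set as the call begins (left out, the last holds). The fingers move at their own pace and stop on an object; "grip_force" is the grip in N (left out, the last holds). Time passes only in rows, so rows that repeat a pose let the fingers close. It gives the time, the measured TCP pose, the force, the opening and the grip force at its end, in the units of the state.
- ctrl.get_state(): the state, without advancing time (a new reading comes with each control period).
- ctrl.read_camera(name): name is "scene" or "top" or "wrist"; returns (picture, depth): 384x512x3 uint8, red, green, blue; 384x512 float32, m along the optical axis (not along the pixel's ray), 0 where there is no reading.
- ctrl.camera_model(name): a dict with "intrinsics" (3x3 intrinsics, pixels), "extrinsics" (4x4, takes a point from world to camera coordinates); the wrist camera has in their place "hand_eye" (4x4, takes a point from camera to tool coordinates, whose origin is the TCP and whose axes are the flange's). Camera axes: x right, y down, z forward; pixel columns grow to the right and rows downward; lengths in m; the calibration is good to about 2 mm. The wrist camera is an equidistant fisheye: a pixel r from the principal point sees the ray r / f radians off the axis. A picture is of the moment at which its call begins: read the wrist's pose just before it. camera_model takes no time and is no camera call.
- ctrl.sign_off(): hands the job in; it is judged then, once.
Trained networks look in the newest picture that a camera, given by its name, has taken for a name from the list of things; names that differ only in an ending like _2 or _b are one class to them, and where a whole thing is asked for, a point or a joint stands for the part that bears it (a point fixed in the world has none). Each returns a list of dicts, best first, with "score" (0 to 1); they miss things now and then, are a little off and sometimes report something else, mostly with a low value. They report only what shows in the picture. A call takes as long as a camera call.
- ctrl.find_in(camera, query): "uv" ([column, row] in pixels, amid what is visible of it).
The state is a dict: "time": time; "qpos": joint angles; "dq": joint speeds; "joint_efforts": joint torques, N m; "eef_pos": TCP position; "tcp_rot": TCP orientation; "contact_force": force on the tool from outside, world axes, zero at the start; "wrist_torque": the same for the moment, N m; "opening": opening from 0.0 (shut) to 1.0 (fully open); "finger_force": force on a finger pad.
Only numpy, scipy, OpenCV 4.12 (cv2) and the standard library are available. Lean on these libraries where they do the work, as an engineer would, in place of code of your own. Each camera call takes 0.05 s, during which the arm holds its last target. There are 200 camera calls.

## Task

Starting at the red post, run a closed fingertip lightly along the sprung steel bar of the module rack, keeping in touch with it, over the first and second gap to the third, and go no further along it. Then gently push the yellow module along the deck, without lifting it, into that third gap until it is fully home against the back stop; no part of it may go into another gap. Leave everything else where it stands and move clear.

Things in the scene. Friction and masses are not known exactly. Their poses are not given: they have to be found in the camera images.
- rack: fixed module rack. x points into the gaps (away from the robot), y along the row, z up; origin on the bench top, mid-row, in the plane of the divider noses. Green deck 6 mm thick (top z = 6 mm), x = -150 to 75, y = -205 to 205 mm. Eight white dividers 8 mm thick, round noses, x = 0 to 64 mm, tops z = 54 mm. Gaps are counted from the red post
- back_stop (a point): middle of the back stop's face that ends all seven gaps: rack x = 58 mm, y = 0, z = 30 mm; axes as the rack's. The gaps are 34 mm wide at 42 mm pitch, centred on rack y = -126, -84, -42, 0, 42, 84, 126 mm
- bar: sprung steel bar over the noses of all dividers, 302 mm long (y), 20 mm wide (rack x = 4 to 24 mm), 10 mm thick, top at z = 72 mm. Origin: middle of its underside, axes as the rack's. Pressed, it sinks up to 8 mm (1 N to start, 4.6 N fully) and springs back. Touch is read midway between the fingertips (closed, pointing down); begin and end within 12 mm of the gaps' middles
- red_post: fixed red square post, 22 x 22 mm, 66 mm tall on the deck (top at z = 72 mm), standing at one end of the bar (rack x = 14 mm, y = +166.5 or -166.5 mm); the gap next to it is the first. Origin: centre of its underside
- black_post: the same post in black, at the other end of the bar. Origin: centre of its underside
- module: loose filter module to push: aluminium case, yellow near end and top stripe, 80 (x) x 26 (y) x 44 mm tall, 0.15 to 0.31 kg, on the deck before the dividers. Origin: centre of its underside; x along its length towards the dividers. Slides under 1 to 4 N. Home: origin at rack x = 18 mm, y at the gap's middle, 22 mm still standing out before the noses; it passes under the bar
- blue_module: blue module, same 80 x 26 x 44 mm case as the yellow one but with a blue plate and stripe; stands on the deck at one end, outside the dividers. Leave alone. Origin: centre of its underside
- adapter: small brass coax adapter, 20 mm diameter, 34 mm tall, stands on the deck at the other end. Leave alone. Origin: centre of its underside
- mic: black hand microphone lying on the bench, 80 x 61 x 31 mm. Leave alone. Origin: centre of its underside
- mug: blue mug, 80 mm diameter, 92 mm tall, on the bench. Leave alone. Origin: centre of its underside
- driver: red-handled screwdriver lying on the bench. Leave alone. Origin: underside, near its middle
- fuses: jar of fuses, 52 mm diameter, 65 mm tall, on the bench. Leave alone. Origin: centre of its underside

How it is judged:
On the way, in this order (a step that is already met when the one before it is completed fails the run):
1. a fingertip runs in touch with the bar over the first gap from the red post (contact force between the fingers and bar above 0.3 N and ((y of red_post in the frame of rack above 0 m and y of the grasp point in the frame of rack between 0.111 and 0.141 m) or (y of red_post in the frame of rack below 0 m and y of the grasp point in the frame of rack between -0.141 and -0.111 m))), for 0.05 s.
2. a fingertip runs in touch with the bar over the divider between the first and second gap (contact force between the fingers and bar above 0.3 N and ((y of red_post in the frame of rack above 0 m and y of the grasp point in the frame of rack between 0.099 and 0.111 m) or (y of red_post in the frame of rack below 0 m and y of the grasp point in the frame of rack between -0.111 and -0.099 m))), for 0.05 s.
3. a fingertip runs in touch with the bar over the second gap (contact force between the fingers and bar above 0.3 N and ((y of red_post in the frame of rack above 0 m and y of the grasp point in the frame of rack between 0.069 and 0.099 m) or (y of red_post in the frame of rack below 0 m and y of the grasp point in the frame of rack between -0.099 and -0.069 m))), for 0.05 s.
4. a fingertip runs in touch with the bar over the divider between the second and third gap (contact force between the fingers and bar above 0.3 N and ((y of red_post in the frame of rack above 0 m and y of the grasp point in the frame of rack between 0.057 and 0.069 m) or (y of red_post in the frame of rack below 0 m and y of the grasp point in the frame of rack between -0.069 and -0.057 m))), for 0.05 s.
5. a fingertip runs in touch with the bar over the third gap (contact force between the fingers and bar above 0.3 N and ((y of red_post in the frame of rack above 0 m and y of the grasp point in the frame of rack between 0.027 and 0.057 m) or (y of red_post in the frame of rack below 0 m and y of the grasp point in the frame of rack between -0.057 and -0.027 m))), for 0.05 s.
6. the yellow module is fully home in the third gap (((y of red_post in the frame of rack above 0 m and y of module in the frame of rack between 0.036 and 0.048 m) or (y of red_post in the frame of rack below 0 m and y of module in the frame of rack between -0.048 and -0.036 m)) and x of module in the frame of rack between 0.012 and 0.024 m and angle between the x axis of module and the x axis of rack, either way round below 0.1 rad and angle between module's own z axis and vertical below 0.1 rad and z of module in the frame of rack below 0.01 m), for 0.2 s.
At the end, for the whole second after the job is handed in: The yellow module stands on the deck in the third gap from the red post, at rest, upright, its front end within 6 mm of the back stop, in line with the gap (within 0.1 rad, 6 mm sideways) (all of step 6 and linear speed of module below 0.01 m/s and angular speed of module below 0.1 rad/s); the robot touches nothing.
It fails at once if the yellow module is lifted off the deck (over 6 mm) or tipped (z of module in the frame of rack above 0.012 m or angle between module's own z axis and vertical above 0.3 rad).
It fails at once if the yellow module goes more than 15 mm into a gap other than the third (x of module in the frame of rack above -0.025 m and not ((y of red_post in the frame of rack above 0 m and y of module in the frame of rack between 0.021 and 0.063 m) or (y of red_post in the frame of rack below 0 m and y of module in the frame of rack between -0.063 and -0.021 m))).
It fails at once if a fingertip touches the bar beyond the third gap (contact force between the fingers and bar above 0.3 N and ((y of red_post in the frame of rack above 0 m and y of the grasp point in the frame of rack below 0.017 m) or (y of red_post in the frame of rack below 0 m and y of the grasp point in the frame of rack above -0.017 m))).
It fails at once if the yellow module or the bar is pushed with more than 40 N (contact force between the fingers and module above 40 N or contact force between the fingers and bar above 40 N).
It fails at once if another thing is moved more than 30 mm or lifted (distance of any of blue_module, adapter, mic, mug, driver, fuses from where it was at the start of the episode above 0.03 m).
It also fails if it takes over 61 s, if anything falls off the work surface, if the arm or the gripper's body presses on something with over 40 N, if the wrist force passes 120 N, or if a joint passes its speed limit or range.

## Working session

There is one attempt and no reset: what is moved stays moved. The work goes in short steps, Python scripts to look and compute and a tool call to move; the robot and the scene stay as the last step left them, time stands still between calls to the robot, and variables do not carry over. Pictures are saved under pics/ and viewed, at most 10 in all, crops included, and the job is handed in when it is done.

Besides the shell and the picture viewer there is one more tool, called after "Emit:" in YAML: its name, and indented under it one key for each argument. carry_out: Moves the arm, as the interface text tells. Its arguments: {"type":"object","properties":{"deltas":{"type":"array"},"grip":{"type":"number"},"grip_force":{"type":"number"}},"required":["deltas"]}

```bash
mkdir -p pics; ls
python3 - <<'E'
from plant import ctrl
import cv2,numpy as np
for n in ("top","scene"):
    p,d=ctrl.read_camera(n); np.savez(f"{n}.npz",p=p,d=d)
    cv2.imwrite(f"pics/{n}0.png",p[:,:,::-1])
    m=ctrl.camera_model(n); print(n,m["intrinsics"],np.round(m["extrinsics"],4))
s=ctrl.get_state(); print(s)
E
```

```text
pics
top [[408.32376718   0.         252.2081174 ]
 [  0.         408.32376718 186.17218622]
 [  0.           0.           1.        ]] [[ 6.0000e-04 -1.0000e+00  9.8000e-03 -1.1700e-02]
 [-9.9500e-01 -1.6000e-03 -1.0030e-01  4.7300e-01]
 [ 1.0030e-01 -9.7000e-03 -9.9490e-01  1.1432e+00]
 [ 0.0000e+00  0.0000e+00  0.0000e+00  1.0000e+00]]
scene [[478.57392511   0.         251.73611782]
 [  0.         478.57392511 191.82496878]
 [  0.           0.           1.        ]] [[-7.0000e-01  7.1420e-01  9.0000e-04  3.1510e-01]
 [ 5.2320e-01  5.1370e-01 -6.8000e-01 -1.9800e-01]
 [-4.8610e-01 -4.7550e-01 -7.3320e-01  1.4832e+00]
 [ 0.0000e+00  0.0000e+00  0.0000e+00  1.0000e+00]]
{'time': 0.1, 'qpos': array([-1.45999463e+00,  2.87111966e-01,  1.57801882e+00,  1.42006236e-05,
        1.27862059e+00, -1.49985249e-01]), 'dq': array([-0.00195556, -0.00221145, -0.00283256, -0.00136029, -0.00194826,
       -0.00062738]), 'joint_efforts': array([ 6.98258973e-04, -4.07295907e+01, -2.93699813e+01, -1.42957342e-04,
        3.41643754e-03, -3.23139542e-07]), 'eef_pos': array([ 0.17401022, -0.65149646,  0.1960687 ]), 'tcp_rot': array([ 9.91510499e-01,  1.30022175e-01,  2.79411284e-05, -1.07902081e-03]), 'contact_force': array([-0.00983817,  1.02624275, -0.20343817]), 'wrist_torque': array([-0.04346246, -0.03956643, -0.02376415]), 'finger_force': 0.0, 'opening': 0.9960717963363844}
```

View pics/top0.png

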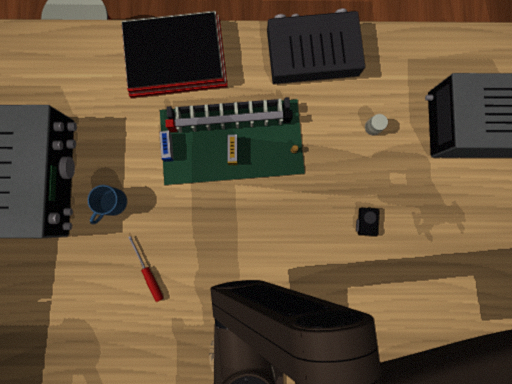

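View pics/scene0.png

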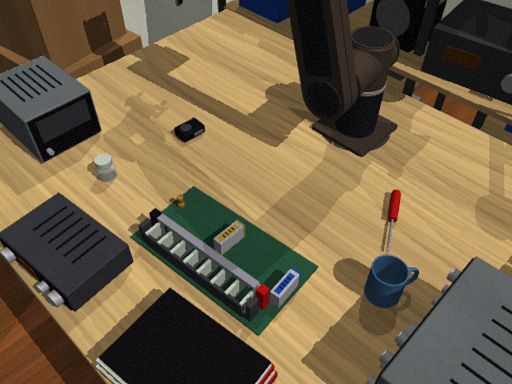

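The top view shows the deck spanning about (160–305, 97–184), with the red post at the left (170,124) and the black post at (289,112). The yellow module is at (232,149), the blue one at (166,145) and the adapter at (294,149). The red post is therefore on rack +y. The scene view agrees.

```bash
cat > h.py <<'E'
import numpy as np,cv2
from plant import ctrl
def cloud(n,d):
    m=ctrl.camera_model(n);K=m["intrinsics"];T=np.linalg.inv(m["extrinsics"])
    v,u=np.mgrid[:d.shape[0],:d.shape[1]]
    P=np.stack([(u-K[0,2])/K[0,0]*d,(v-K[1,2])/K[1,1]*d,d],-1)
    return P@T[:3,:3].T+T[:3,3]
E
python3 - <<'E'
from h import *
for n in ("top","scene"):
    z=np.load(n+".npz");p=z["p"];W=cloud(n,z["d"]);hsv=cv2.cvtColor(p,cv2.COLOR_RGB2HSV);H,S,V=[hsv[...,i].astype(int) for i in range(3)]
    reg=(W[...,0]>.35)&(W[...,0]<.75)&(abs(W[...,1])<.35)&(z["d"]>0)
    def st(name,m):
        m=m&reg;q=W[m];print(n,name,m.sum(),np.round(np.median(q,0),4) if len(q) else '', np.round(q.min(0),3) if len(q) else '',np.round(q.max(0),3) if len(q) else '')
        return q
    g=st("green",(H>60)&(H<90)&(S>90)&(W[...,2]<.02))
    r=cv2.minAreaRect(g[:,:2].astype(np.float32));print(r,np.round(cv2.boxPoints(r),4).tolist())
    st("red",((H<6)|(H>174))&(S>150)&(W[...,2]>.06)&(W[...,0]<.66))
    y=st("yellow",(H>18)&(H<32)&(S>140)&(W[...,2]>.035))
    top=(W[...,2]>.043)&(W[...,2]<.056)&(W[...,0]<.6)&(W[...,1]<.12)&(W[...,1]>-.05)
    q=st("modtop",top)
    if len(q)>8:r=cv2.minAreaRect(q[:,:2].astype(np.float32));print(r)
    q=st("bar",(W[...,2]>.066)&(W[...,2]<.085)&(S<60)&(V>60)&(W[...,0]<.66))
    if len(q)>8:r=cv2.minAreaRect(q[:,:2].astype(np.float32));print(r)
    q=st("black",(V<45)&(W[...,2]>.066)&(W[...,0]<.66))
for n in ("top","scene"):
    ctrl.read_camera(n)
    for k in ("red_post","black_post","module","bar"):
        f=ctrl.find_in(n,k)
        if f:
            u,v=np.round(f[0]["uv"]).astype(int);print(n,k,f[0],cloud(n,np.load(n+".npz")["d"])[v,u])
print(ctrl.get_state()["time"])
E
```

```text
top green 7106 [0.5788 0.033  0.0062] [ 0.483 -0.16  -0.004] [0.733 0.261 0.019]
((0.6070753335952759, 0.05050462484359741), (0.22097879648208618, 0.40628114342689514), 4.728413105010986) [[0.48019999265670776, 0.24379999935626984], [0.513700008392334, -0.16110000014305115], [0.7339000105857849, -0.1428000032901764], [0.7003999948501587, 0.2621000111103058]]
top red 67 [0.6435 0.218  0.0722] [0.632 0.208 0.06 ] [0.656 0.229 0.076]
top yellow 102 [0.5745 0.0462 0.0511] [ 0.536 -0.138  0.039] [0.611 0.058 0.059]
top modtop 194 [0.5669 0.0461 0.0506] [0.536 0.035 0.044] [0.599 0.058 0.056]
((0.5677670240402222, 0.04601840674877167), (0.06287992000579834, 0.02285476215183735), 0.5267298221588135)
top bar 445 [0.6527 0.1121 0.0722] [ 0.636 -0.349  0.066] [0.66  0.204 0.078]
((0.6503418684005737, -0.0725504457950592), (0.023538468405604362, 0.5536342859268188), 0.6155303120613098)
top black 43 [0.6478 0.0598 0.0686] [ 0.423 -0.105  0.066] [0.66  0.35  0.094]
scene green 6540 [0.5736 0.0924 0.008 ] [ 0.385 -0.32   0.001] [0.737 0.265 0.015]
((0.5934611558914185, -0.034517645835876465), (0.6
[... 607 characters left out ...]
.0736] [ 0.638 -0.35   0.066] [0.66  0.212 0.079]
((0.6496664881706238, -0.06867757439613342), (0.021577155217528343, 0.5622420310974121), 0.14134180545806885)
scene black 0   
top black_post {'uv': [287.4, 117.0], 'score': 0.41} [ 0.66211724 -0.107616    0.07239142]
top bar {'uv': [229.7, 119.7], 'score': 0.7} [0.65336449 0.05125434 0.0712303 ]
scene red_post {'uv': [265.0, 296.1], 'score': 0.56} [0.64815423 0.23328074 0.05920455]
scene black_post {'uv': [153.9, 216.8], 'score': 0.64} [ 0.68293751 -0.10016188  0.06985014]
scene module {'uv': [228.5, 236.9], 'score': 0.8} [0.59032786 0.05869875 0.05031202]
scene bar {'uv': [207.5, 253.3], 'score': 0.81} [0.66311618 0.07096968 0.07048293]
0.6
```

Run:
```python
from h import *
for n in ("top","scene"):
    z=np.load(n+".npz");p=z["p"];W=cloud(n,z["d"])
    yaw=.0825;o=np.array([.6445,.0536]);R=np.array([[np.cos(yaw),-np.sin(yaw)],[np.sin(yaw),np.cos(yaw)]])
    L=np.dstack([(W[...,:2]-o)@R,W[...,2]])
    hsv=cv2.cvtColor(p,cv2.COLOR_RGB2HSV);S=hsv[...,1];H=hsv[...,0]
    m=(abs(L[...,0]-.014)<.02)&(abs(L[...,1])<.14)&(L[...,2]>.064)&(L[...,2]<.09)
    q=L[m];a=np.polyfit(q[:,1],q[:,0],1);print(n,"bar x at y0, slope",np.round(a,4),"z",np.median(q[:,2]),np.percentile(q[:,0],[2,98]))
    m=(L[...,0]<-.02)&(L[...,0]>-.14)&(abs(L[...,1])<.1)&(L[...,2]>.043)&(L[...,2]<.058)
    q=L[m];r=cv2.minAreaRect(q[:,:2].astype(np.float32));print("mod",r,np.round(q.min(0),4),np.round(q.max(0),4),np.median(q[:,2]))
    for nm,s in(("red",((H<6)|(H>174))&(S>150)),("any",S>=0)):
      for sg in (1,-1):
        m=s&(abs(L[...,0]-.014)<.025)&(abs(sg*L[...,1]-.166)<.02)&(L[...,2]>.066)&(L[...,2]<.08)
        q=L[m]; 
        if len(q): print(nm,sg,np.round(q.mean(0),4),np.round(q.min(0),3),np.round(q.max(0),3))
    m=(L[...,2]<.012)&(L[...,2]>.003)&(H>60)&(H<90)&(S>90)&(L[...,0]<-.01)&(L[...,0]>-.17)&(abs(L[...,1])<.22)
    q=L[m];r=cv2.minAreaRect(q[:,:2].astype(np.float32));print("deck",np.round(np.percentile(q,[.2,99.8],axis=0),4),np.median(q[:,2]))
```

```text
top bar x at y0, slope [-0.0014  0.0125] z 0.07185004095076608 [0.00319162 0.02289502]
mod ((-0.06840365380048752, -0.0017909053713083267), (0.022903399541974068, 0.08036065101623535), 85.50299072265625) [-0.108  -0.0162  0.0441] [-0.0283  0.0121  0.0571] 0.050662269481967837
red 1 [0.0123 0.1648 0.0721] [0.002 0.155 0.067] [0.025 0.176 0.076]
any 1 [0.0134 0.1625 0.072 ] [0.002 0.146 0.066] [0.038 0.176 0.076]
any -1 [ 0.0144 -0.1638  0.0712] [ 0.002 -0.178  0.066] [ 0.038 -0.147  0.077]
deck [[-0.1472 -0.2022  0.003 ]
 [-0.0102  0.1999  0.0118]] 0.00646468515031251
scene bar x at y0, slope [-0.0011  0.0169] z 0.07352066085763043 [0.00613054 0.02586765]
mod ((-0.06663905084133148, 0.0009481646120548248), (0.02924448437988758, 0.08249492943286896), 85.93075561523438) [-0.1084 -0.0161  0.0431] [-0.025   0.0158  0.0572] 0.05179894540310043
red 1 [0.0168 0.1691 0.0727] [0.004 0.157 0.067] [0.028 0.18  0.076]
any 1 [0.0174 0.164  0.0726] [0.004 0.146 0.067] [0.039 0.18  0.077]
any -1 [ 0.0176 -0.1618  0.0725] [ 0.003 -0.178  0.066] [ 0.039 -0.146  0.078]
deck [[-0.1468 -0.1999  0.0034]
 [-0.0222  0.2057  0.0119]] 0.008037385908451933
```

Emit:
carry_out:
  deltas: [0.042, -0.0425, 0, 0, 0, 0.035, 0.084, -0.085, 0, 0, 0, 0.07, 0.126, -0.1275, 0, 0, 0, 0.105, 0.168, -0.17, 0, 0, 0, 0.14, 0.21, -0.2125, 0, 0, 0, 0.177]
  grip: 0
  grip_force: 20

```text
time: 1.23
eef_pos: [0.3229, -0.391, 0.1976]
tcp_rot: [0.999, 0.041, 0.0, 0.0]
contact_force: [1.1, 0.4, -0.2]
opening: -0.001
finger_force: 0.0
```

```bash
cat >> h.py <<'E'
from scipy.spatial.transform import Rotation as Ro
YAW=.083;O=np.array([.645,.054,0]);RR=Ro.from_euler('z',YAW)
def where():
    s=ctrl.get_state();T=Ro.from_quat(s["tcp_rot"]);x=T.as_matrix()[:,0]
    print("t",s["time"],"rack",np.round(RR.inv().apply(s["eef_pos"]-O),4),"yaw-in-rack",round(np.arctan2(x[1],x[0])-YAW,4),"F",np.round(s["contact_force"],2),"tilt",np.round(T.as_matrix()[:,2],3),"open",round(s["opening"],3))
    return s,T
def to(*p):
    s,T=where();print("to",p,np.round(T.inv().apply(RR.apply(p)+O-s["eef_pos"]),4))
E
python3 -c "
from h import *
to(.014,.126,.197)"
```

```text
t 1.225 rack [-0.3579 -0.4168  0.1976] yaw-in-rack -0.0008 F [ 1.06  0.39 -0.23] tilt [ 0.001 -0.001 -1.   ] open -0.001
to (0.014, 0.126, 0.197) [ 3.714e-01 -5.431e-01  5.000e-04]
```

Emit:
carry_out:
  deltas: [0.034, -0.0495, 0, 0, 0, 0, 0.068, -0.099, 0, 0, 0, 0, 0.102, -0.1485, 0, 0, 0, 0, 0.136, -0.198, 0, 0, 0, 0, 0.17, -0.2475, 0, 0, 0, 0]

```text
time: 1.85
eef_pos: [0.4717, -0.1301, 0.1979]
tcp_rot: [0.999, 0.042, 0.001, 0.0]
contact_force: [-0.3, -0.6, -0.3]
opening: 0.002
finger_force: 0.0
```

Emit:
carry_out:
  deltas: [0.034, -0.0495, 0, 0, 0, 0, 0.068, -0.099, 0, 0, 0, 0, 0.102, -0.1485, 0, 0, 0, 0, 0.136, -0.198, 0, 0, 0, 0, 0.17, -0.2475, 0, 0, 0, 0]

```text
time: 2.48
eef_pos: [0.6205, 0.1309, 0.1976]
tcp_rot: [0.999, 0.042, 0.0, 0.0]
contact_force: [0.5, -0.9, 0.1]
opening: -0.002
finger_force: 0.0
```

Emit:
carry_out:
  deltas: [0.02, -0.03, 0, 0, 0, 0, 0.031, -0.048, 0, 0, 0, 0, 0.031, -0.048, 0, 0, 0, 0]

```text
time: 2.85
eef_pos: [0.6464, 0.18, 0.1971]
tcp_rot: [0.999, 0.043, -0.0, 0.0]
contact_force: [1.0, -0.0, 0.3]
opening: 0.007
finger_force: 0.0
```

```bash
python3 -c "
from h import *
to(.014,.126,.09)"
```

```text
t 2.85 rack [0.0119 0.1254 0.1971] yaw-in-rack 0.0021 F [ 1.04 -0.04  0.31] tilt [-0.001 -0.    -1.   ] open 0.007
to (0.014, 0.126, 0.09) [ 0.0022 -0.0006  0.1071]
```

Emit:
carry_out:
  deltas: [0.002, 0, 0.05, 0, 0, 0, 0.002, 0, 0.1, 0, 0, 0, 0.002, 0, 0.115, 0, 0, 0, 0.002, 0, 0.115, 0, 0, 0]

```text
time: 3.35
eef_pos: [0.6479, 0.1785, 0.082]
tcp_rot: [0.999, 0.041, -0.001, 0.0]
contact_force: [-0.5, 0.2, 0.8]
opening: -0.006
finger_force: 0.0
```

```bash
python3 -c "
from h import *
to(.014,.126,.069)
p,d=ctrl.read_camera('scene')
cv2.imwrite('pics/s1.png',cv2.resize(p[180:340,100:320,::-1],None,fx=3,fy=3))
for i in range(4): where();ctrl.read_camera('scene')
"
```

```text
t 3.35 rack [0.0132 0.1239 0.082 ] yaw-in-rack -0.0004 F [-0.52  0.16  0.84] tilt [-0.002 -0.    -1.   ] open -0.006
to (0.014, 0.126, 0.069) [ 0.0008 -0.0021  0.013 ]
t 3.4 rack [0.0147 0.1242 0.084 ] yaw-in-rack -0.0001 F [-0.1  -0.18  0.67] tilt [ 0.002  0.    -1.   ] open 0.002
t 3.45 rack [0.0155 0.1244 0.0852] yaw-in-rack 0.0001 F [ 0.48 -0.15  0.05] tilt [ 0.004  0.    -1.   ] open -0.0
t 3.5 rack [0.0158 0.1246 0.0856] yaw-in-rack 0.0004 F [ 0.57 -0.2  -0.14] tilt [ 0.005  0.001 -1.   ] open -0.002
t 3.55 rack [0.0158 0.1247 0.0856] yaw-in-rack 0.0006 F [-0.04  0.09  0.01] tilt [ 0.005  0.001 -1.   ] open -0.002
```

View pics/s1.png

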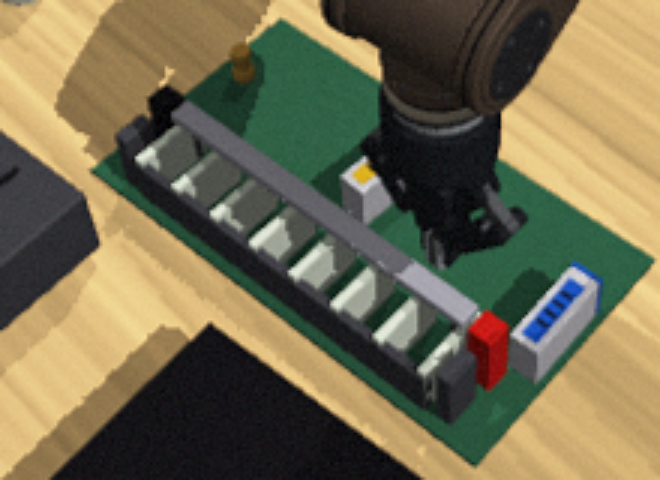

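The scene crop shows the shut fingertips near crop (435,265), just above the bar by the red post. I'll check this by projecting the TCP.

```bash
python3 -c "
from h import *
m=ctrl.camera_model('scene');K=m['intrinsics'];E=m['extrinsics']
def pr(*p):
    w=RR.apply(p)+O;c=E[:3,:3]@w+E[:3,3];q=K@c;q=q[:2]/q[2];print(p,np.round(q,1),'crop',np.round((q-[100,180])*3))
pr(.0147,.1242,.084);pr(.014,.126,.072);pr(.004,.126,.072);pr(.024,.126,.072);pr(.014,.151,.072);pr(.014,-.151,.072);pr(.014,.1665,.072)
"
```

```text
(0.0147, 0.1242, 0.084) [246.3 274.6] crop [439. 284.]
(0.014, 0.126, 0.072) [247.2 277.9] crop [442. 294.]
(0.004, 0.126, 0.072) [250.2 274.9] crop [451. 285.]
(0.024, 0.126, 0.072) [244.2 281. ] crop [433. 303.]
(0.014, 0.151, 0.072) [256.2 284.3] crop [469. 313.]
(0.014, -0.151, 0.072) [158.9 214.9] crop [177. 105.]
(0.014, 0.1665, 0.072) [261.9 288.4] crop [486. 325.]
```

```bash
python3 -c "
from h import *
p,d=ctrl.read_camera('scene');W=cloud('scene',d)
cv2.imwrite('pics/s2.png',cv2.resize(p[245:295,215:285,::-1],None,fx=10,fy=10,interpolation=cv2.INTER_NEAREST))
for v in range(258,284,2):
  print(v,[ (tuple(np.round((RR.inv().apply(W[v,u]-O))*1000).astype(int)),int(p[v,u].mean())) for u in (240,243,246,249,252)])
"
```

```text
258 [((np.int64(22), np.int64(114), np.int64(143)), 21), ((np.int64(27), np.int64(127), np.int64(162)), 40), ((np.int64(26), np.int64(134), np.int64(167)), 21), ((np.int64(24), np.int64(139), np.int64(169)), 10), ((np.int64(24), np.int64(148), np.int64(177)), 9)]
260 [((np.int64(23), np.int64(115), np.int64(139)), 21), ((np.int64(27), np.int64(127), np.int64(154)), 26), ((np.int64(28), np.int64(135), np.int64(163)), 23), ((np.int64(22), np.int64(138), np.int64(158)), 14), ((np.int64(26), np.int64(149), np.int64(174)), 11)]
262 [((np.int64(22), np.int64(113), np.int64(129)), 36), ((np.int64(25), np.int64(125), np.int64(144)), 27), ((np.int64(25), np.int64(132), np.int64(150)), 65), ((np.int64(23), np.int64(138), np.int64(153)), 14), ((np.int64(28), np.int64(151), np.int64(170)), 6)]
264 [((np.int64(-35), np.int64(62), np.int64(9)), 73), ((np.int64(25), np.int64(125), np.int64(136)), 27), ((np.int64(24), np.int64(132), np.int64(141)), 103), ((np.int64(23), np.int64(138), np.int64(146)), 13), ((np.int64(11), np.int64(137), np.int64(132)), 19)]
266 [((np.int64(-32), np.int64(65), np.int6
[... 1613 characters left out ...]
.int64(74)), 169), ((np.int64(17), np.int64(125), np.int64(74)), 170), ((np.int64(14), np.int64(131), np.int64(76)), 170), ((np.int64(8), np.int64(135), np.int64(73)), 172)]
280 [((np.int64(21), np.int64(111), np.int64(56)), 74), ((np.int64(25), np.int64(124), np.int64(75)), 114), ((np.int64(19), np.int64(126), np.int64(70)), 171), ((np.int64(17), np.int64(134), np.int64(76)), 172), ((np.int64(12), np.int64(137), np.int64(72)), 171)]
282 [((np.int64(19), np.int64(109), np.int64(45)), 77), ((np.int64(10), np.int64(110), np.int64(35)), 70), ((np.int64(24), np.int64(131), np.int64(72)), 120), ((np.int64(22), np.int64(137), np.int64(77)), 174), ((np.int64(16), np.int64(141), np.int64(74)), 172)]
```

View pics/s2.png

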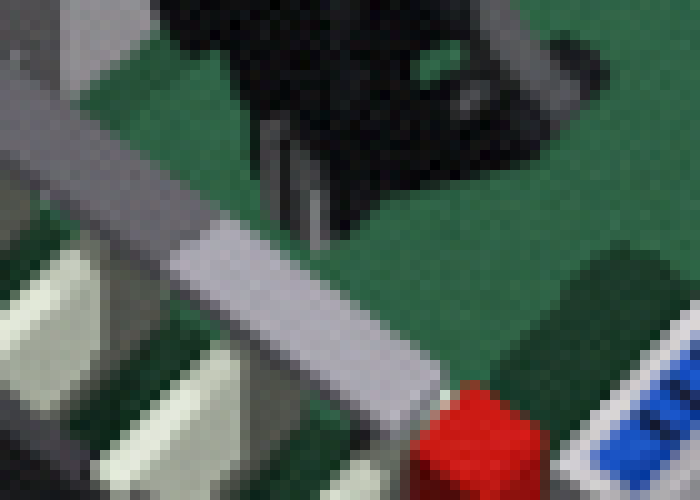

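The zoom shows the visible fingertip ending at about pixel (247,269). Depth there gives z≈0.13, not the reported 0.086. I'll check against the wrist camera before pressing.

```bash
python3 -c "
from h import *
s,T=where();m=ctrl.camera_model('wrist');print(m)
p,d=ctrl.read_camera('wrist');np.savez('w1.npz',p=p,d=d)
K=m['intrinsics'];HE=m['hand_eye']
v,u=np.mgrid[:384,:512];a=(u-K[0,2])/K[0,0];b=(v-K[1,2])/K[1,1];r=np.hypot(a,b)+1e-9
k=np.tan(r)/r;P=np.stack([a*k*d,b*k*d,d],-1)
t=P@HE[:3,:3].T+HE[:3,3];W=T.apply(t.reshape(-1,3)).reshape(t.shape)+s['eef_pos'];L=RR.inv().apply((W-O).reshape(-1,3)).reshape(W.shape)
np.savez('w1L.npz',L=L)
for v in range(10,384,34): print(v,[tuple(int(x) for x in np.round(L[v,u]*1000)) for u in range(30,512,64)])
im=p.copy();cv2.imwrite('pics/w1.png',im[:,:,::-1])
"
```

```text
t 3.65 rack [0.0152 0.1249 0.0848] yaw-in-rack 0.0008 F [-0.1  -0.81 -0.82] tilt [ 0.004  0.    -1.   ] open 0.001
{'intrinsics': array([[297.31863964,   0.        , 258.88719576],
       [  0.        , 297.31863964, 193.18047549],
       [  0.        ,   0.        ,   1.        ]]), 'hand_eye': array([[-2.94500713e-04, -9.50519042e-01, -3.10666162e-01,
         7.83913042e-02],
       [ 9.99999934e-01, -2.13943465e-04, -2.93380378e-04,
         3.61375781e-04],
       [ 2.12398641e-04, -3.10666228e-01,  9.50519042e-01,
        -1.77279509e-01],
       [ 0.00000000e+00,  0.00000000e+00,  0.00000000e+00,
         1.00000000e+00]])}
10 [(218, 374, 0), (167, 242, 70), (158, 191, 72), (154, 148, 71), (154, 107, 70), (157, 65, 70), (165, 17, 71), (213, -108, 1)]
44 [(177, 371, -1), (141, 240, 71), (133, 190, 71), (130, 148, 70), (133, 106, 54), (133, 65, 69), (139, 18, 71), (173, -105, 1)]
78 [(138, 369, 1), (121, 269, 23), (117, 215, 1), (113, 157, 0), (113, 101, 1), (116, 44, 0), (123, -22, -1), (135, -104, 1)]
112 [(101, 371, 2), (91, 284, 1), (85, 216, 1), (83, 157, 0), (83, 101, 0), 
[... 223 characters left out ...]
(36, 105, 54), (23, 41, 6), (29, -17, 25), (30, -101, 22)]
214 [(-18, 400, 1), (-15, 300, 0), (-13, 224, 1), (16, 150, 70), (16, 106, 72), (16, 60, 73), (15, 7, 73), (13, -62, 73)]
248 [(-66, 418, 0), (-56, 310, 0), (-51, 229, 1), (-46, 161, 7), (-46, 98, 7), (-47, 33, 8), (-52, -43, 7), (-60, -143, 7)]
282 [(-122, 444, 0), (-104, 323, 1), (-95, 237, 0), (21, 140, 160), (25, 114, 166), (-89, 27, 7), (-97, -55, 7), (-112, -164, 8)]
316 [(-192, 479, 0), (-153, 334, 10), (26, 159, 189), (31, 136, 193), (30, 116, 192), (25, 93, 187), (-158, -76, 1), (-185, -204, 0)]
350 [(-212, 453, 51), (25, 175, 208), (13, 160, 193), (30, 135, 206), (31, 117, 207), (9, 91, 189), (23, 76, 206), (-273, -250, 1)]
```

View pics/w1.png

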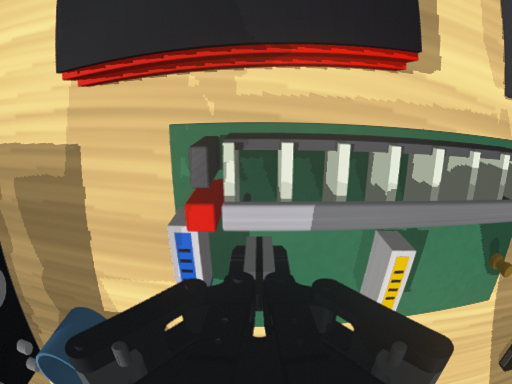

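The wrist view confirms the rack layout: red post at (205,208), bar at row 215, and shut fingertips at about (260,240). The wrist and world heights agree (bar 72 mm, bench 0). Next I'll check where the fingertips actually end.

```bash
python3 -c "
from h import *
L=np.load('w1L.npz')['L'];s,T=where()
m=ctrl.camera_model('wrist');K=m['intrinsics'];I=np.linalg.inv(m['hand_eye'])
for z in (0,-.02,-.04):
    c=I@[0,0,z,1];r=np.hypot(*c[:2]);th=np.arctan2(r,c[2]);print(z,K[0,2]+K[0,0]*th*c[0]/r,K[1,2]+K[0,0]*th*c[1]/r)
for v in range(230,275,3): print(v,[tuple(int(x) for x in np.round(L[v,u]*1000)) for u in (246,252,258,264,270)])
"
```

```text
t 3.7 rack [0.0149 0.125  0.0843] yaw-in-rack 0.0009 F [-0.16  0.47 -0.86] tilt [ 0.003  0.    -1.   ] open 0.003
0 258.42544625110804 223.0450324106623
-0.02 258.3696839545095 236.7343905936134
-0.04 258.3019570119668 253.52279322148433
230 [(4, 134, 72), (4, 129, 71), (4, 125, 72), (4, 121, 71), (4, 117, 72)]
233 [(-30, 137, 6), (-30, 131, 6), (-29, 125, 7), (-30, 120, 6), (-29, 114, 7)]
236 [(25, 131, 123), (25, 128, 124), (25, 125, 123), (25, 122, 124), (25, 119, 123)]
239 [(25, 131, 127), (24, 128, 126), (25, 125, 127), (25, 122, 128), (25, 119, 127)]
242 [(-40, 137, 5), (25, 128, 131), (25, 125, 130), (26, 122, 132), (25, 119, 131)]
245 [(25, 131, 134), (25, 128, 134), (25, 125, 134), (25, 122, 135), (25, 119, 133)]
248 [(25, 131, 136), (25, 128, 136), (25, 125, 137), (25, 122, 136), (25, 119, 137)]
251 [(24, 131, 138), (25, 128, 140), (25, 125, 139), (25, 122, 139), (26, 119, 141)]
254 [(24, 131, 142), (24, 128, 142), (25, 125, 142), (25, 122, 142), (25, 119, 142)]
257 [(25, 130, 145), (25, 128, 145), (24, 125, 145), (24, 122, 144), (25, 120, 145)]
260 [(25, 130, 148), (24, 128, 147), (24, 125, 147), (25, 122, 148), (25, 120, 148)]
263 [(25, 130, 150), (25, 128, 151), (25, 125, 151), (25, 122, 151), (25, 120, 151)]
266 [(25, 130, 153), (25, 128, 153), (25, 125, 153), (25, 122, 153), (25, 120, 153)]
269 [(25, 130, 156), (25, 128, 155), (25, 125, 155), (24, 122, 155), (24, 120, 155)]
272 [(26, 130, 159), (24, 128, 156), (24, 125, 157), (24, 122, 157), (25, 120, 158)]
```

Emit:
carry_out:
  deltas: [0, 0, 0.005, 0, 0, 0, 0, 0, 0.01, 0, 0, 0, 0, 0, 0.013, 0, 0, 0, 0, 0, 0.013, 0, 0, 0, 0, 0, 0.013, 0, 0, 0]

```text
time: 4.32
eef_pos: [0.6485, 0.1796, 0.0693]
tcp_rot: [0.999, 0.042, -0.0, -0.0]
contact_force: [0.7, -0.7, -0.1]
opening: 0.0
finger_force: 0.0
```

```bash
cat >> h.py <<'E'
def wrist():
    s,T=where();m=ctrl.camera_model('wrist');p,d=ctrl.read_camera('wrist');K=m['intrinsics'];HE=m['hand_eye']
    v,u=np.mgrid[:384,:512];a=(u-K[0,2])/K[0,0];b=(v-K[1,2])/K[1,1];r=np.hypot(a,b)+1e-9
    k=np.tan(r)/r;P=np.stack([a*k*d,b*k*d,d],-1);t=(P@HE[:3,:3].T+HE[:3,3]).reshape(-1,3)
    return p,RR.inv().apply(T.apply(t)+s['eef_pos']-O).reshape(384,512,3),t.reshape(384,512,3)
E
python3 -c "
from h import *
p,L,t=wrist()
for v in range(228,250,2): print(v,[tuple(int(x) for x in np.round(L[v,u]*1000)) for u in (252,258,264)])
for i in range(5): where();ctrl.read_camera('wrist')
"
```

```text
t 4.325 rack [0.0139 0.1249 0.0693] yaw-in-rack 0.0008 F [ 0.68 -0.74 -0.14] tilt [-0.  0. -1.] open 0.0
228 [(12, 129, 74), (12, 125, 73), (12, 121, 74)]
230 [(11, 129, 73), (11, 125, 73), (10, 121, 72)]
232 [(9, 129, 72), (9, 125, 72), (9, 121, 74)]
234 [(7, 129, 72), (7, 125, 73), (7, 121, 72)]
236 [(23, 128, 107), (23, 125, 107), (24, 122, 108)]
238 [(24, 128, 110), (24, 125, 111), (24, 122, 110)]
240 [(24, 128, 112), (24, 125, 113), (24, 122, 113)]
242 [(23, 128, 114), (24, 125, 115), (23, 122, 114)]
244 [(23, 128, 116), (23, 125, 117), (23, 122, 117)]
246 [(24, 128, 119), (23, 125, 118), (24, 122, 119)]
248 [(23, 128, 120), (23, 125, 120), (24, 122, 121)]
t 4.375 rack [0.014  0.1249 0.0695] yaw-in-rack 0.0008 F [ 0.32 -0.15 -0.43] tilt [ 0.  0. -1.] open 0.003
t 4.425 rack [0.014  0.1249 0.0695] yaw-in-rack 0.0008 F [ 1.16  0.67 -0.02] tilt [ 0.  0. -1.] open 0.002
t 4.475 rack [0.014  0.1249 0.0696] yaw-in-rack 0.0008 F [-0.04 -0.03 -0.66] tilt [ 0.  0. -1.] open -0.002
t 4.525 rack [0.014  0.1249 0.0696] yaw-in-rack 0.0008 F [0.13 0.15 0.09] tilt [ 0.  0. -1.] open -0.0
t 4.575 rack [0.0139 0.1249 0.0695] yaw-in-rack 0.0008 F [ 0.15 -0.53 -0.47] tilt [ 0.  0. -1.] open 0.001
```

There's no contact at TCP z 0.069 and the tips show at about 0.106, so the real tips sit about 37 mm behind the reported TCP. I'll go down in steps while watching the force.

Emit:
carry_out:
  deltas: [0, 0, 0.01, 0, 0, 0, 0, 0, 0.02, 0, 0, 0, 0, 0, 0.027, 0, 0, 0, 0, 0, 0.03, 0, 0, 0, 0, 0, 0.03, 0, 0, 0]

```text
time: 5.25
eef_pos: [0.6484, 0.1796, 0.0391]
tcp_rot: [0.999, 0.042, -0.0, 0.0]
contact_force: [-0.6, -0.9, 0.4]
opening: -0.0
finger_force: 0.0
```

```bash
cat >> h.py <<'E'
def force(n=8):
    F=[]
    for i in range(n): F.append(ctrl.get_state()["contact_force"]);ctrl.read_camera('wrist')
    print("F mean",np.round(np.mean(F,0),2))
E
python3 -c "
from h import *
p,L,t=wrist()
for v in range(228,244,2): print(v,[tuple(int(x) for x in np.round(L[v,u]*1000)) for u in (252,258,264)])
force()
where()
"
```

```text
t 5.25 rack [0.0138 0.1249 0.0391] yaw-in-rack 0.0008 F [-0.62 -0.95  0.45] tilt [-0. -0. -1.] open -0.0
228 [(23, 128, 68), (24, 125, 68), (23, 122, 67)]
230 [(23, 128, 70), (24, 125, 71), (24, 122, 72)]
232 [(24, 128, 73), (23, 125, 72), (23, 122, 72)]
234 [(22, 128, 73), (22, 125, 73), (22, 122, 72)]
236 [(23, 128, 77), (24, 125, 78), (24, 122, 79)]
238 [(24, 128, 80), (23, 125, 80), (23, 122, 79)]
240 [(24, 128, 83), (24, 125, 83), (24, 122, 83)]
242 [(24, 128, 86), (24, 125, 85), (24, 122, 85)]
F mean [-0.    0.13  0.06]
t 5.7 rack [0.0139 0.1249 0.0395] yaw-in-rack 0.0008 F [-0.62 -0.13 -0.07] tilt [ 0.  0. -1.] open -0.002
```

Emit:
carry_out:
  deltas: [0, 0, 0.003, 0, 0, 0, 0, 0, 0.0065, 0, 0, 0, 0, 0, 0.0065, 0, 0, 0, 0, 0, 0.0065, 0, 0, 0]

```text
time: 6.2
eef_pos: [0.6489, 0.1797, 0.0334]
tcp_rot: [0.999, 0.042, 0.0, -0.0]
contact_force: [0.5, -0.7, 3.2]
opening: -0.001
finger_force: 1.6
```

```bash
python3 -c "
from h import *
force(8);where()
"
```

```text
F mean [ 0.51 -0.12  3.24]
t 6.6 rack [0.0142 0.125  0.0331] yaw-in-rack 0.0008 F [ 1.55 -0.11  4.24] tilt [ 0.001  0.    -1.   ] open -0.001
```

Emit:
carry_out:
  deltas: [0, 0.003, -0.001, 0, 0, 0, 0, 0.008, -0.001, 0, 0, 0, 0, 0.014, -0.001, 0, 0, 0, 0, 0.02, -0.001, 0, 0, 0, 0, 0.026, -0.001, 0, 0, 0]

```text
time: 7.22
eef_pos: [0.6505, 0.1532, 0.0337]
tcp_rot: [0.999, 0.042, -0.0, -0.0]
contact_force: [-0.2, 1.1, 2.8]
opening: 0.005
finger_force: 1.5
```

Emit:
carry_out:
  deltas: [0, 0.006, 0, 0, 0, 0, 0, 0.012, 0, 0, 0, 0, 0, 0.018, 0, 0, 0, 0, 0, 0.024, 0, 0, 0, 0, 0, 0.03, 0, 0, 0, 0]

```text
time: 7.85
eef_pos: [0.6531, 0.1234, 0.0338]
tcp_rot: [0.999, 0.042, -0.0, -0.0]
contact_force: [-0.1, 1.9, 3.8]
opening: 0.002
finger_force: 1.5
```

Emit:
carry_out:
  deltas: [0, 0.006, 0, 0, 0, 0, 0, 0.012, 0, 0, 0, 0, 0, 0.018, 0, 0, 0, 0, 0, 0.024, 0, 0, 0, 0, 0, 0.026, 0, 0, 0, 0]

```text
time: 8.48
eef_pos: [0.6553, 0.0974, 0.0338]
tcp_rot: [0.999, 0.042, -0.0, -0.0]
contact_force: [-0.6, 2.2, 2.3]
opening: 0.002
finger_force: 1.5
```

```bash
python3 -c "
from h import *
force(6);where()
"
```

```text
F mean [-0.5   0.16  3.06]
t 8.775 rack [0.0139 0.0423 0.0338] yaw-in-rack 0.0012 F [-0.07 -0.54  2.83] tilt [-0.    -0.001 -1.   ] open -0.001
```

Emit:
carry_out:
  deltas: [0, 0, -0.03, 0, 0, 0, 0, 0, -0.07, 0, 0, 0, -0.03, 0, -0.12, 0, 0, 0, -0.07, 0.04, -0.14, 0, 0, 0, -0.1, 0.09, -0.14, 0, 0, 0]

```text
time: 9.4
eef_pos: [0.5629, -0.0005, 0.1758]
tcp_rot: [0.999, 0.043, 0.002, 0.001]
contact_force: [0.9, -0.5, -1.1]
opening: -0.003
finger_force: 0.0
```

Emit:
carry_out:
  deltas: [0, 0, 0, 0, 0, 0, 0, 0, 0, 0, 0, 0, 0, 0, 0, 0, 0, 0]

```text
time: 9.78
eef_pos: [0.5633, 0.0008, 0.1732]
tcp_rot: [0.999, 0.043, -0.0, -0.0]
contact_force: [1.1, 0.1, 0.0]
opening: 0.007
finger_force: 0.0
```

```bash
cat >> h.py <<'E'
def mod(L,lo=.042,hi=.056):
    m=(L[...,2]>lo)&(L[...,2]<hi)&(L[...,0]<-.01)&(L[...,0]>-.14)&(abs(L[...,1])<.12)
    n,lab,st,c=cv2.connectedComponentsWithStats(m.astype(np.uint8));
    if n<2: print("none");return
    k=1+np.argmax(st[1:,4]);q=L[lab==k]
    r=cv2.minAreaRect(q[:,:2].astype(np.float32));print("mod",k,st[k],np.round(r[0],4),np.round(r[1],4),round(r[2],2),"z",np.round(np.median(q[:,2]),4),"x",np.round(np.percentile(q[:,0],[1,99]),4),"y",np.round(np.percentile(q[:,1],[1,99]),4))
E
python3 -c "
from h import *
p,L,t=wrist();mod(L)
cv2.imwrite('pics/w2.png',p[:,:,::-1])
p,d=ctrl.read_camera('top');mod(RR.inv().apply((cloud('top',d)-O).reshape(-1,3)).reshape(384,512,3))
m=(abs(L[...,0]-.014)<.02)&(abs(L[...,1])<.14)&(L[...,2]>.064)&(L[...,2]<.08);q=L[m];print('bar',np.polyfit(q[:,1],q[:,0],1),q[:,2].mean())
print('div top y', np.round(np.sort(L[(abs(L[...,0]-.04)<.01)&(abs(L[...,2]-.054)<.003)][:,1])[::40],3).tolist())
"
```

```text
t 9.775 rack [-0.0858 -0.0462  0.1732] yaw-in-rack 0.0021 F [1.09 0.05 0.04] tilt [-0.001  0.    -1.   ] open 0.007
mod 1 [ 203  120   28   77 1951] [-0.0682 -0.0016] [0.0268 0.0808] 86.47 z 0.0509 x [-0.1076 -0.0288] y [-0.0163  0.0126]
none
bar [-0.00175727  0.01317668] 0.07256482861502549
div top y [-0.171, -0.159, -0.149, -0.147, -0.144, -0.109, -0.107, -0.105, -0.103, -0.101, -0.066, -0.064, -0.062, -0.06, -0.024, -0.022, -0.02, -0.018, 0.017, 0.02, 0.022, 0.024, 0.059, 0.061, 0.064, 0.066, 0.101, 0.103, 0.106, 0.109, 0.143, 0.146, 0.15, 0.159]
```

View pics/w2.png

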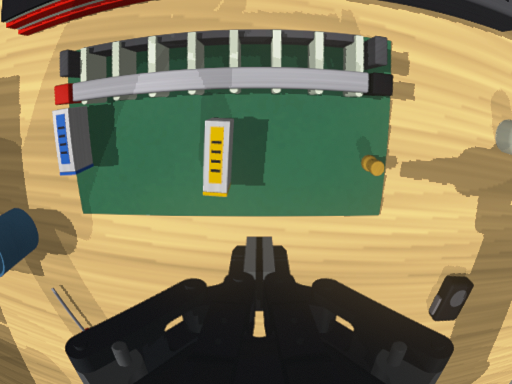

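The wrist view shows the yellow module at (217,157) in front of gap 4, with the blue module and adapter untouched. It sits at rack (-0.068, -0.002) with a yaw of about -3.5°, so I'll push it sideways about 43 mm with the shut fingers held low.

Emit:
carry_out:
  deltas: [0.01, 0.005, 0.05, 0, 0, 0, 0.018, 0.006, 0.1, 0, 0, 0, 0.018, 0.006, 0.14, 0, 0, 0, 0.018, 0.006, 0.165, 0, 0, 0, 0.018, 0.006, 0.165, 0, 0, 0]

```text
time: 10.5
eef_pos: [0.5795, -0.0035, 0.006]
tcp_rot: [0.999, 0.042, -0.003, -0.001]
contact_force: [-0.9, 0.4, 0.1]
opening: -0.0
finger_force: 0.0
```

```bash
python3 -c "
from h import *
force(3);p,L,t=wrist()
for v in range(222,244,3): print(v,[tuple(int(x) for x in np.round(L[v,u]*1000)) for u in (240,246,258,270,276)])
mod(L)"
```

```text
F mean [-0.29  0.25  0.26]
t 10.65 rack [-0.0666 -0.0531  0.0103] yaw-in-rack 0.0015 F [ 0.12 -0.45  0.19] tilt [ 0.002 -0.    -1.   ] open -0.003
222 [(-68, -41, 7), (-68, -45, 6), (-68, -53, 6), (-67, -61, 8), (-68, -65, 6)]
225 [(-70, -41, 7), (-70, -45, 7), (-70, -53, 6), (-70, -61, 7), (-70, -65, 7)]
228 [(-72, -41, 7), (-72, -45, 6), (-71, -53, 8), (-72, -61, 7), (-72, -65, 6)]
231 [(-74, -41, 6), (-75, -45, 6), (-75, -53, 6), (-74, -61, 7), (-74, -65, 7)]
234 [(-76, -41, 7), (-76, -45, 7), (-76, -53, 7), (-76, -61, 6), (-76, -65, 8)]
237 [(-78, -41, 7), (-57, -47, 50), (-57, -53, 51), (-56, -59, 51), (-79, -65, 6)]
240 [(-81, -41, 6), (-81, -45, 6), (-57, -53, 54), (-57, -59, 54), (-80, -65, 8)]
243 [(-83, -40, 6), (-83, -45, 7), (-56, -53, 58), (-57, -59, 57), (-83, -65, 6)]
mod 1 [ 139  178   53  120 5181] [-0.064  -0.0021] [0.0265 0.0731] 85.94 z 0.0508 x [-0.0939 -0.0278] y [-0.017   0.0115]
```

Emit:
carry_out:
  deltas: [0, 0, 0.012, 0, 0, 0, 0, 0, 0.024, 0, 0, 0, 0, 0, 0.032, 0, 0, 0, 0, 0, 0.032, 0, 0, 0, 0, 0, 0.032, 0, 0, 0]

```text
time: 11.32
eef_pos: [0.5818, -0.0047, -0.0231]
tcp_rot: [0.999, 0.042, 0.0, 0.0]
contact_force: [0.3, 0.7, -0.3]
opening: -0.002
finger_force: 0.0
```

```bash
python3 -c "
from h import *
force(4);p,L,t=wrist()
for v in range(222,244,3): print(v,[tuple(int(x) for x in np.round(L[v,u]*1000)) for u in (246,258,270)])
"
```

```text
F mean [0.26 0.13 0.13]
t 11.525 rack [-0.0676 -0.0533 -0.0227] yaw-in-rack 0.0008 F [ 0.68 -0.3   1.11] tilt [ 0.001 -0.    -1.   ] open -0.003
222 [(-54, -47, 7), (-54, -53, 7), (-54, -60, 6)]
225 [(-56, -47, 7), (-56, -53, 7), (-56, -60, 6)]
228 [(-58, -46, 6), (-58, -53, 6), (-58, -60, 7)]
231 [(-59, -46, 7), (-59, -53, 7), (-59, -60, 7)]
234 [(-61, -46, 7), (-62, -53, 6), (-61, -60, 6)]
237 [(-58, -47, 17), (-58, -53, 17), (-57, -59, 18)]
240 [(-65, -46, 7), (-58, -53, 21), (-57, -59, 22)]
243 [(-67, -46, 7), (-58, -53, 24), (-58, -59, 24)]
```

Emit:
carry_out:
  deltas: [0, -0.006, 0, 0, 0, 0, 0, -0.011, 0, 0, 0, 0, 0, -0.016, 0, 0, 0, 0, 0, -0.02, 0, 0, 0, 0, 0, -0.024, 0, 0, 0, 0]

```text
time: 12.2
eef_pos: [0.58, 0.0191, -0.0226]
tcp_rot: [0.999, 0.042, 0.0, 0.001]
contact_force: [-2.3, -3.8, 5.8]
opening: -0.004
finger_force: 3.8
```

Emit:
carry_out:
  deltas: [0, -0.004, 0, 0, 0, 0, 0, -0.008, 0, 0, 0, 0, 0, -0.012, 0, 0, 0, 0, 0, -0.016, 0, 0, 0, 0, 0, -0.02, 0, 0, 0, 0]

```text
time: 12.82
eef_pos: [0.5806, 0.0381, -0.0209]
tcp_rot: [0.999, 0.042, 0.003, 0.001]
contact_force: [0.4, -4.6, 5.4]
opening: -0.002
finger_force: 4.2
```

```bash
python3 -c "
from h import *
p,L,t=wrist();mod(L);force(2)
p,d=ctrl.read_camera('scene');mod(RR.inv().apply((cloud('scene',d)-O).reshape(-1,3)).reshape(384,512,3))
"
```

```text
t 12.825 rack [-0.0655 -0.0105 -0.0209] yaw-in-rack 0.0009 F [ 0.37 -4.61  5.41] tilt [ 0.005 -0.002 -1.   ] open -0.002
mod 1 [ 158  195   69   95 5542] [-0.0471  0.017 ] [0.0292 0.0431] 88.19 z 0.0519 x [-0.0637 -0.0258] y [0.0035 0.0307]
F mean [ 0.66 -2.77  6.39]
mod 1 [219 228  32  24 276] [-0.0648  0.0096] [0.0502 0.0818] 87.82 z 0.0518 x [-0.1036 -0.0246] y [-0.0133  0.0354]
```

A 6 N upward force during the push suggests the finger's flare is riding on the module's top edge. I'll back off 4 mm, raise slightly and recheck.

Emit:
carry_out:
  deltas: [0, 0.005, 0, 0, 0, 0, 0, 0.008, 0, 0, 0, 0, 0, 0.008, -0.005, 0, 0, 0, 0, 0.008, -0.006, 0, 0, 0, 0, 0.008, -0.006, 0, 0, 0]

```text
time: 13.65
eef_pos: [0.5786, 0.0314, -0.0171]
tcp_rot: [0.999, 0.042, 0.0, -0.0]
contact_force: [-0.8, -0.2, -0.1]
opening: -0.0
finger_force: 0.0
```

```bash
python3 -c "
from h import *
force(4);p,L,t=wrist();mod(L)
cv2.imwrite('pics/w3.png',p[:,:,::-1])
for v in range(231,262,3): print(v,[tuple(int(x) for x in np.round(L[v,u]*1000)) for u in (228,234,240,246,258)])
"
```

```text
F mean [-0.3  -0.06 -0.17]
t 13.85 rack [-0.0682 -0.017  -0.0173] yaw-in-rack 0.0009 F [ 0.42 -0.16  0.09] tilt [-0.  0. -1.] open -0.003
mod 1 [ 155  188   65  102 5653] [-0.0499  0.0134] [0.0264 0.0476] 86.99 z 0.0508 x [-0.0694 -0.0262] y [-0.0005  0.0261]
231 [(-62, 0, 8), (-63, -3, 7), (-62, -7, 7), (-62, -10, 7), (-63, -17, 6)]
234 [(-64, 0, 7), (-65, -3, 6), (-65, -7, 6), (-64, -10, 7), (-65, -17, 6)]
237 [(-67, 0, 7), (-67, -3, 6), (-67, -6, 6), (-59, -11, 22), (-58, -17, 24)]
240 [(-68, 0, 7), (-68, -3, 7), (-68, -7, 8), (-69, -10, 6), (-58, -17, 26)]
243 [(-71, 1, 6), (-70, -3, 7), (-70, -6, 7), (-71, -10, 6), (-58, -17, 30)]
246 [(-72, 1, 7), (-72, -3, 7), (-62, -8, 26), (-58, -11, 32), (-58, -17, 33)]
249 [(-74, 1, 8), (-63, -5, 28), (-62, -8, 29), (-58, -11, 36), (-59, -17, 35)]
252 [(-76, 1, 7), (-63, -5, 31), (-63, -8, 31), (-58, -11, 38), (-59, -17, 38)]
255 [(-78, 1, 7), (-62, -5, 34), (-62, -8, 34), (-59, -11, 41), (-58, -17, 41)]
258 [(-81, 1, 6), (-62, -6, 37), (-62, -8, 37), (-59, -12, 43), (-58, -17, 45)]
261 [(-83, 1, 7), (-62, -6, 40), (-62, -9, 40), (-58, -12, 48), (-59, -17, 46)]
```

View pics/w3.png

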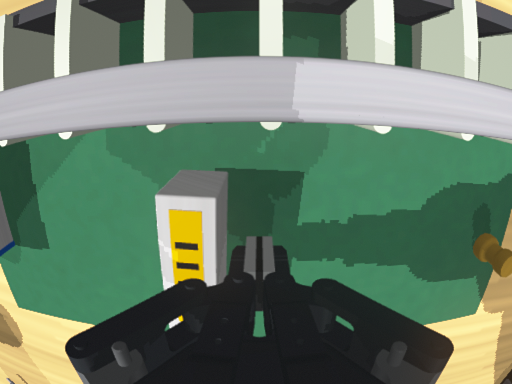

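The wrist view shows the module upright at rack y≈0.013 (pixel 190,230), with the fingers clear at its side and no force. I'll continue pushing, slightly ahead of its centre to take out the yaw.

Emit:
carry_out:
  deltas: [0.005, -0.003, 0, 0, 0, 0, 0.005, -0.007, 0, 0, 0, 0, 0.005, -0.011, 0, 0, 0, 0, 0.005, -0.015, 0, 0, 0, 0, 0.005, -0.019, 0, 0, 0, 0]

```text
time: 14.52
eef_pos: [0.582, 0.0508, -0.0171]
tcp_rot: [0.999, 0.042, 0.0, 0.0]
contact_force: [0.5, -1.5, 0.4]
opening: 0.001
finger_force: 0.6
```

```bash
python3 -c "
from h import *
p,L,t=wrist();mod(L);force(3)
"
```

```text
t 14.525 rack [-0.0631  0.0021 -0.0171] yaw-in-rack 0.001 F [ 0.46 -1.53  0.4 ] tilt [ 0. -0. -1.] open 0.001
mod 1 [ 163  203  128  108 5750] [-0.0496  0.0165] [0.0594 0.0423] 75.1 z 0.051 x [-0.07   -0.0277] y [-0.0093  0.0412]
F mean [ 0.35 -0.37 -0.16]
```

Emit:
carry_out:
  deltas: [0, -0.004, 0, 0, 0, 0, 0, -0.008, 0, 0, 0, 0, 0, -0.012, 0, 0, 0, 0, 0, -0.0135, 0, 0, 0, 0, 0, -0.0135, 0, 0, 0, 0]

```text
time: 15.35
eef_pos: [0.5807, 0.0643, -0.0173]
tcp_rot: [0.999, 0.042, -0.0, -0.0]
contact_force: [-0.5, -0.0, -0.2]
opening: 0.001
finger_force: 0.2
```

Emit:
carry_out:
  deltas: [0, 0.01, 0, 0, 0, 0, 0, 0.02, 0, 0, 0, 0, 0, 0.025, -0.02, 0, 0, 0, -0.02, 0.03, -0.06, 0, 0, 0, -0.06, 0.03, -0.09, 0, 0, 0]

```text
time: 15.98
eef_pos: [0.5255, 0.0281, 0.0765]
tcp_rot: [0.999, 0.041, 0.002, 0.0]
contact_force: [0.7, -0.2, 1.3]
opening: -0.003
finger_force: 0.0
```

Emit:
carry_out:
  deltas: [-0.05, -0.03, -0.01, 0, 0, 0, -0.07, -0.05, -0.02, 0, 0, 0, -0.07, -0.05, -0.02, 0, 0, 0, -0.07, -0.05, -0.02, 0, 0, 0]

```text
time: 16.48
eef_pos: [0.4508, 0.0726, 0.0939]
tcp_rot: [0.999, 0.042, 0.001, 0.0]
contact_force: [0.9, -0.1, 0.4]
opening: -0.004
finger_force: 0.0
```

```bash
python3 -c "
from h import *
p,L,t=wrist();mod(L);mod(L,.047,.054)
p,d=ctrl.read_camera('scene');mod(RR.inv().apply((cloud('scene',d)-O).reshape(-1,3)).reshape(384,512,3))
print('div top y', np.round(np.sort(L[(abs(L[...,0]-.04)<.01)&(abs(L[...,2]-.054)<.003)&(abs(L[...,1]-.042)<.04)][:,1])[::25],3).tolist())
"
```

```text
t 16.475 rack [-0.1919  0.0347  0.0939] yaw-in-rack 0.0007 F [ 0.92 -0.05  0.41] tilt [ 0.002 -0.    -1.   ] open -0.004
mod 1 [ 231    0   37   93 3310] [-0.0722  0.0417] [0.0719 0.0264] 0.12 z 0.0509 x [-0.1079 -0.0371] y [0.0285 0.0541]
mod 1 [ 231    0   37   93 3310] [-0.0722  0.0417] [0.0719 0.0264] 0.12 z 0.0509 x [-0.1079 -0.0371] y [0.0285 0.0541]
mod 1 [228 228  30  29 368] [-0.0672  0.0431] [0.0826 0.0286] 1.35 z 0.0519 x [-0.1065 -0.0264] y [0.0297 0.0566]
div top y []
```

Emit:
carry_out:
  deltas: [0.03, -0.006, 0.02, 0, 0, 0, 0.049, -0.007, 0.06, 0, 0, 0, 0.049, -0.007, 0.1, 0, 0, 0, 0.049, -0.007, 0.11, 0, 0, 0, 0.049, -0.007, 0.11, 0, 0, 0]

```text
time: 17.2
eef_pos: [0.4977, 0.0839, -0.0177]
tcp_rot: [0.999, 0.042, -0.001, -0.0]
contact_force: [-0.3, -0.2, 0.6]
opening: -0.003
finger_force: 0.0
```

```bash
python3 -c "
from h import *
p,L,t=wrist();force(4)
for v in range(231,246,3): print(v,[tuple(int(x) for x in np.round(L[v,u]*1000)) for u in (246,258,270)])
to(-.14,.0417,-.018)
"
```

```text
t 17.2 rack [-0.1443  0.042  -0.0177] yaw-in-rack 0.0003 F [-0.29 -0.22  0.6 ] tilt [-0.002  0.    -1.   ] open -0.003
F mean [-0.38 -0.15  0.15]
231 [(-139, 49, 6), (-139, 42, 6), (-138, 35, 7)]
234 [(-141, 49, 6), (-140, 42, 7), (-140, 35, 7)]
237 [(-134, 48, 24), (-134, 42, 23), (-134, 36, 23)]
240 [(-144, 49, 7), (-134, 42, 26), (-134, 36, 26)]
243 [(-146, 49, 7), (-134, 42, 29), (-135, 36, 28)]
t 17.45 rack [-0.1427  0.0421 -0.0155] yaw-in-rack 0.0008 F [ 1.27 -0.62 -0.02] tilt [ 0.003 -0.    -1.   ] open -0.002
to (-0.14, 0.0417, -0.018) [0.0027 0.0004 0.0025]
```

Emit:
carry_out:
  deltas: [0.007, 0, 0.002, 0, 0, 0, 0.014, 0, 0.002, 0, 0, 0, 0.02, 0, 0.002, 0, 0, 0, 0.026, 0, 0.002, 0, 0, 0, 0.032, 0, 0.002, 0, 0, 0]

```text
time: 18.08
eef_pos: [0.5297, 0.0869, -0.0194]
tcp_rot: [0.999, 0.042, -0.001, -0.0]
contact_force: [-1.1, -0.4, 0.9]
opening: -0.001
finger_force: 0.6
```

Emit:
carry_out:
  deltas: [0.005, 0, 0, 0, 0, 0, 0.01, 0, 0, 0, 0, 0, 0.015, 0, 0, 0, 0, 0, 0.02, 0, 0, 0, 0, 0, 0.022, 0, 0, 0, 0, 0]

```text
time: 18.7
eef_pos: [0.552, 0.0887, -0.0191]
tcp_rot: [0.999, 0.042, -0.0, 0.0]
contact_force: [-1.8, -0.3, 0.9]
opening: -0.003
finger_force: 0.6
```

```bash
python3 -c "
from h import *
p,L,t=wrist();mod(L,.047,.0535);force(3)
p,d=ctrl.read_camera('scene');mod(RR.inv().apply((cloud('scene',d)-O).reshape(-1,3)).reshape(384,512,3))
where()"
```

```text
t 18.7 rack [-0.0898  0.0423 -0.0191] yaw-in-rack 0.0008 F [-1.78 -0.34  0.92] tilt [-0. -0. -1.] open -0.003
mod 1 [  225    96    72   215 11969] [-0.0562  0.0413] [0.0924 0.0261] 0.05 z 0.051 x [-0.0897 -0.0106] y [0.0288 0.0539]
F mean [-0.07 -0.79 -0.81]
mod 1 [222 235  32  27 330] [-0.05    0.0433] [0.0282 0.0798] 89.09 z 0.0518 x [-0.0851 -0.0109] y [0.0297 0.0567]
t 18.95 rack [-0.0899  0.0423 -0.019 ] yaw-in-rack 0.0007 F [-0.04 -0.63  0.12] tilt [ 0.001  0.    -1.   ] open 0.001
```

Emit:
carry_out:
  deltas: [0.005, 0, 0, 0, 0, 0, 0.01, 0, 0, 0, 0, 0, 0.015, 0, 0, 0, 0, 0, 0.02, 0, 0, 0, 0, 0, 0.025, 0, 0, 0, 0, 0]

```text
time: 19.58
eef_pos: [0.5769, 0.0908, -0.0192]
tcp_rot: [0.999, 0.042, -0.0, -0.0]
contact_force: [-0.2, -0.0, -1.1]
opening: -0.0
finger_force: 0.3
```

```bash
python3 -c "
from h import *
where();force(2)
p,d=ctrl.read_camera('scene');L=RR.inv().apply((cloud('scene',d)-O).reshape(-1,3)).reshape(384,512,3);mod(L)"
```

```text
t 19.575 rack [-0.0648  0.0424 -0.0192] yaw-in-rack 0.0008 F [-0.17 -0.01 -1.13] tilt [-0.  0. -1.] open -0.0
F mean [-0.32 -0.11 -0.32]
mod 1 [223 242  23  19 216] [-0.0362  0.0429] [0.0275 0.0523] 88.31 z 0.0516 x [-0.0593 -0.0104] y [0.0292 0.0563]
```

Emit:
carry_out:
  deltas: [0.005, 0, 0, 0, 0, 0, 0.01, 0, 0, 0, 0, 0, 0.015, 0, 0, 0, 0, 0, 0.02, 0, 0, 0, 0, 0, 0.024, 0, 0, 0, 0, 0]

```text
time: 20.35
eef_pos: [0.6009, 0.0928, -0.0192]
tcp_rot: [0.999, 0.042, -0.0, 0.0]
contact_force: [-0.8, -0.2, 0.1]
opening: 0.001
finger_force: 0.4
```

Emit:
carry_out:
  deltas: [0.002, 0, 0, 0, 0, 0, 0.004, 0, 0, 0, 0, 0, 0.006, 0, 0, 0, 0, 0]

```text
time: 20.72
eef_pos: [0.6065, 0.0933, -0.0191]
tcp_rot: [0.999, 0.042, -0.0, 0.0]
contact_force: [-1.1, -0.9, -0.3]
opening: -0.001
finger_force: 0.6
```

```bash
python3 -c "
from h import *
where();force(3)
p,d=ctrl.read_camera('scene');L=RR.inv().apply((cloud('scene',d)-O).reshape(-1,3)).reshape(384,512,3);mod(L)"
```

```text
t 20.725 rack [-0.0351  0.0424 -0.0191] yaw-in-rack 0.0009 F [-1.08 -0.92 -0.26] tilt [-0. -0. -1.] open -0.001
F mean [-0.5  -0.15 -0.17]
mod 1 [222 249  16  12  89] [-0.0205  0.0423] [0.022  0.0293] 2.91 z 0.0516 x [-0.0304 -0.0102] y [0.0289 0.0567]
```

Emit:
carry_out:
  deltas: [0.0015, 0, 0, 0, 0, 0, 0.003, 0, 0, 0, 0, 0, 0.004, 0, 0, 0, 0, 0]

```text
time: 21.3
eef_pos: [0.6091, 0.0936, -0.0193]
tcp_rot: [0.999, 0.042, -0.002, 0.0]
contact_force: [-6.3, -1.8, 4.3]
opening: 0.0
finger_force: 3.3
```

Emit:
carry_out:
  deltas: [0.001, 0, 0, 0, 0, 0, 0.002, 0, 0, 0, 0, 0]

```text
time: 21.55
eef_pos: [0.6088, 0.0936, -0.0197]
tcp_rot: [0.999, 0.042, -0.005, 0.0]
contact_force: [-12.1, -1.9, 8.6]
opening: 0.0
finger_force: 6.2
```

```bash
python3 -c "
from h import *
where();force(4)
p,d=ctrl.read_camera('scene');L=RR.inv().apply((cloud('scene',d)-O).reshape(-1,3)).reshape(384,512,3);mod(L)"
```

```text
t 21.55 rack [-0.0328  0.0425 -0.0197] yaw-in-rack 0.0015 F [-12.05  -1.9    8.57] tilt [-0.01  -0.001 -1.   ] open 0.0
F mean [-11.19  -1.53   7.37]
mod 1 [223 250  14  11  65] [-0.0164  0.0451] [0.0181 0.0299] 18.85 z 0.0512 x [-0.0283 -0.0101] y [0.0295 0.0568]
```

The module has hit the stop: TCP x is -0.033 and the force is 12 N, as predicted for home. I'll back off and verify.

Emit:
carry_out:
  deltas: [-0.006, 0, 0, 0, 0, 0, -0.02, 0, 0, 0, 0, 0, -0.05, 0, -0.01, 0, 0, 0, -0.09, 0, -0.05, 0, 0, 0, -0.12, 0, -0.1, 0, 0, 0]

```text
time: 22.42
eef_pos: [0.4899, 0.0837, 0.0801]
tcp_rot: [0.999, 0.042, -0.002, -0.0]
contact_force: [-0.5, 0.0, 1.5]
opening: -0.001
finger_force: 0.0
```

Emit:
carry_out:
  deltas: [0, 0, -0.04, 0, 0, 0, 0, 0, -0.06, 0, 0, 0, 0, 0, -0.06, 0, 0, 0, 0, 0, -0.06, 0, 0, 0]

```text
time: 22.92
eef_pos: [0.4919, 0.0838, 0.1395]
tcp_rot: [0.999, 0.042, -0.001, -0.0]
contact_force: [-0.6, 0.3, 0.6]
opening: 0.002
finger_force: 0.0
```

```bash
python3 -c "
from h import *
p,L,t=wrist();mod(L,.046,.0535)
q=L[(L[...,2]>.046)&(L[...,2]<.053)&(abs(L[...,1]-.042)<.018)&(L[...,0]<.0)&(L[...,0]>-.08)];print(len(q),np.round(np.percentile(q,[1,50,99],axis=0),4))
cv2.imwrite('pics/w4.png',p[:,:,::-1]);force(4)"
```

```text
t 22.925 rack [-0.1501  0.0424  0.1395] yaw-in-rack 0.0007 F [-0.57  0.32  0.6 ] tilt [-0.002  0.    -1.   ] open 0.002
mod 1 [246  32  30  15 412] [-0.0166  0.0408] [0.0125 0.0257] 0.46 z 0.0506 x [-0.0226 -0.0104] y [0.028  0.0534]
729 [[-0.0225  0.028   0.0479]
 [-0.0116  0.0412  0.0507]
 [-0.0003  0.0535  0.0525]]
F mean [-0.28 -0.03 -0.12]
```

View pics/w4.png

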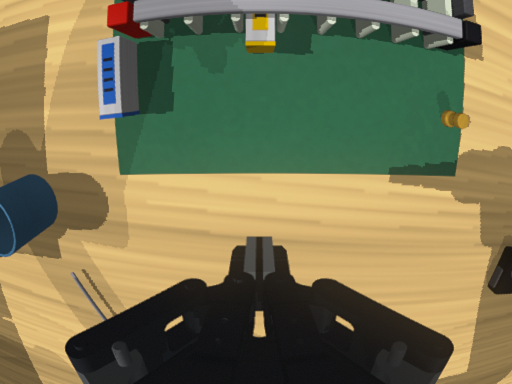

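The wrist view shows the yellow module at (260,32), seated in the third gap from the red post. Its rear is at rack x = -22.5 mm and y ≈ 41 mm, in line with the gap. Everything else is in place and the arm is clear.

```bash
python3 -c "
from plant import ctrl
print(ctrl.sign_off())"
```

```text
the job is handed in; nothing more can be done
None
```

I ran the closed fingertip along the bar from the first to the third gap, pushed the yellow module home in the third gap against the back stop, moved the arm clear, and handed the job in at about 23 s; no verdict came back.

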